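# Clamp the mainboard in its quick-release holder

## Robot

A 6-joint arm with a two-finger parallel gripper is mounted at the origin on the work surface. World frame = base frame: x ahead of the robot, y to its left, z up, the work surface at z = 0. Lengths are in m, angles in rad, forces in N, time in s.
With the tool pointing down it reaches from about 0.425 to 0.925 m from the base axis. Payload 12.5 kg.
Tool frame: the origin (TCP) lies midway between the tips of the shut fingers; the grasp point (between the pads) lies 19 mm behind it; x points along the fingers, y is the direction in which the jaws open and shut, and the axes are right-handed (so a half turn about x gives the same grasp; the last joint's range is limited). The gripper opens to 85 mm and grips with 20 to 120 N. Pads are 22 mm wide; open, the fingers measure 114 mm over their backs; the gripper's body (76 mm by 85 mm) begins 54 mm behind the grasp point. The pads swing forward as they close: fully open they stand 13 mm farther back than shut.
Start: joints at [1.026, 0.491, 1.559, -0, 1.092, -0.106], TCP at [0.266, 0.566, 0.231] pointing down, gripper open.
Joint ranges: [-3.1, 3.1], [-0.84, 2.19], [0.05, 2.79], [-1.13, 4.28], [0.06, 2.93], [-2.69, 2.69]. Speed limits (rad/s): [2.22, 2.22, 2.79, 3.14, 3.14, 3.14].

## Interface

Orientations are given as a rotation vector (axis times angle).
In Python, from bench import arm, get_image, camera_info gives the robot as it stands.
- The arm moves only by the tool jog_arm, never from a script. Its argument "deltas" is one flat list of numbers, 4 for each row, row after row: the shift along the world's x, y, z in mm, then the turn about the world's z in rad. A call has 1 to 20 rows; each row is the pose to reach, as a shift and turn from the pose measured when the call began; what a row does not reach only later rows make up. A row lasts 1/12 s, in which the tool goes at most 41.7 mm and 7.16 degrees, less where a joint would pass 70% of its speed; a pose out of reach is approached as far as the arm can. A call with a gripper value outside its range is refused whole. "jaw" is the finger opening in mm, from 0 to 85.4, set as the call begins (left out, the last holds). The fingers move at their own pace and stop on an object; "newtons" is the grip in N (left out, the last holds). Time passes only in rows, so rows that repeat a pose let the fingers close. It gives the time, the measured TCP pose, the force and the opening at its end, in the units of the state.
- arm.read_state(): the state, without advancing time (a new reading comes with each control period).
- get_image(name): name is "side" or "top"; returns (picture, depth): 480x640x3 uint8, red, green, blue; 480x640 float32, m along the optical axis (not along the pixel's ray), 0 where there is no reading.
- camera_info(name): a dict with "fx", "fy", "cx", "cy" (pixels), "T" (4x4, takes a point from camera to world coordinates). Camera axes: x right, y up, looking along -z (the intrinsics and any distortion apply to the point x, -y, -z); pixel columns grow to the right and rows downward; lengths in m; the calibration is good to about 2 mm. A picture is of the moment at which its call begins. camera_info takes no time and is no camera call.
- arm.close_job(): hands the job in, once; it reports no verdict.
The state is a dict: "time": time; "joint_pos": joint angles; "joint_velocities": joint speeds; "joint_torque": joint torques, N m; "tool_pos": TCP position; "tool_rot": TCP orientation; "wrist_force": force on the tool from outside, world axes, zero at the start; "wrist_torque": the same for the moment, N m; "width": opening from 0.0 (shut) to 1.0 (fully open).
Only numpy, scipy, OpenCV 4.12 (cv2) and the standard library are available. Lean on these libraries where they do the work, as an engineer would, in place of code of your own. Each camera call takes 0.05 s, during which the arm holds its last target.

## Task

Two identical board holders stand on the repair bench; one has a laptop mainboard in it, the other is empty. On the holder with the mainboard, turn the round adjuster nut clockwise until it comes up firm, its top ridge in line with the bridge bar, so that the cam lever will bite midway; then push the upright cam lever away from the nut and fully down. Leave the empty holder alone.

Things in the scene. Friction and masses are not known exactly. Their poses are not given: they have to be found in the camera images.
- holder: The holder with the mainboard in it, fixed to the bench. Base plate 250 x 130 x 12 mm; origin at the centre of its underside; x runs along the steel bridge bar (186 x 22 mm, top at z = 62) from nut to lever, roughly away from the robot; z up. Nut and lever lie on y = 0.
- nut_mid (a point): Centre of the round black adjuster nut, on its vertical axis, 83 mm above the bench (holder x = -75 mm). 40 mm across, 30 mm high (z = 68 to 98), with a steel ridge 36 x 6 x 4 mm across its top. Below it are a collar 20 mm across and the bar: fingertips may go down to z = 64. Axes as the holder's; does not turn.
- nut (a joint): Turn of the nut in rad, growing clockwise seen from above. At 1.2 its ridge lies in line with the bridge bar. It starts 0.7 to 1.05 rad (40 to 60 degrees) short of that and stops firmly at 1.25. It turns stiffly (about 0.3 N m) and stays where it is left. The further it is turned, the sooner the lever bites.
- lever_hinge (a point): On the lever's hinge axis, mid-width, 76 mm above the bench (holder x = +75 mm); hinge parallel to the holder's y. Axes as the holder's. The lever reaches 85 mm from here, straight; 9 mm thick, 16 mm wide, 24 mm wide over the black paddle on its last 30 mm.
- lever (a joint): Angle of the cam lever in rad: 0 straight up (open), growing as it swings away from the nut, along the holder's +x; 1.5 (firm stop) is fully down, nearly level. Starts at 0 to 0.3. Friction about 0.45 N m; stays where it is left. With the nut set, a springy resistance starts midway, near 0.8; about 0.75 N m is needed at the end (some 11 N on the paddle).
- mainboard: Dark blue circuit board with chips, 120 x 200 mm, 3 mm thick, lying loose on its holder's lower jaw, under the sprung pad of the bridge bar. Origin at the centre of its underside, 20 to 25 mm above the bench: the nut lifts it 4 mm per rad. Axes as the holder's.
- spare_holder: The empty holder, the same in every part but with no mainboard, its lever also upright; not to be touched. Origin and axes as for the other holder.
Mind the look-alikes: they are no part of the job. What is shaped like the mainboard but white is not meant.

How it is judged:
By the outcome, as a careful person would: the job done as asked, in the order asked, and still so for the second after the job is handed in, with the robot touching nothing.
It also fails if it takes over 48 s, if anything falls off the work surface, if the arm or the gripper's body presses on something with over 40 N, if the wrist force passes 120 N, or if a joint passes its speed limit or range.

## Working session

There is one attempt and no reset: what is moved stays moved. The work goes in short steps, Python scripts to look and compute and a tool call to move; the robot and the scene stay as the last step left them, time stands still between calls to the robot, and variables do not carry over. Pictures are saved under pics/ and viewed, and the job is handed in when it is done.

Besides the shell and the picture viewer there is one more tool, called by a JSON object that holds its "name" and its "arguments", one argument or row to a line. jog_arm: Moves the arm, as the interface text tells. Its arguments: {"type":"object","properties":{"deltas":{"type":"array","items":{"type":"number"}},"jaw":{"type":"number"},"newtons":{"type":"number"}},"required":["deltas"]}

```bash
mkdir -p pics; ls
python3 - <<'E'
from bench import arm,get_image,camera_info
import cv2,numpy as np
for n in("side","top"):
    p,d=get_image(n); cv2.imwrite(f"pics/{n}0.png",p[...,::-1]); np.savez(f"{n}0.npz",p=p,d=d)
    c=camera_info(n); print(n,{k:(np.round(v,3).tolist() if k=="T" else v) for k,v in c.items()})
print(arm.read_state())
E
```

```text
pics
side {'fx': 473.79756976087157, 'fy': 473.79756976087157, 'cx': 316.23075297061735, 'cy': 230.24439178191813, 'T': [[0.787, 0.3, -0.539, -0.094], [-0.617, 0.409, -0.672, -0.656], [0.019, 0.861, 0.507, 0.522], [0.0, 0.0, 0.0, 1.0]]}
top {'fx': 568.2902285964153, 'fy': 568.2902285964153, 'cx': 316.7306497746292, 'cy': 249.97970997979778, 'T': [[0.02, 0.993, -0.118, 0.292], [-0.999, 0.017, -0.031, -0.076], [-0.029, 0.118, 0.993, 1.067], [0.0, 0.0, 0.0, 1.0]]}
{'time': 0.1, 'joint_pos': array([ 1.02640630e+00,  4.91494087e-01,  1.55941448e+00,  8.94793267e-06,
        1.09169102e+00, -1.05573252e-01]), 'joint_velocities': array([-0.0005883 ,  0.00045811, -0.00102397,  0.00054821, -0.00020489,
        0.0011506 ]), 'joint_torque': array([ 2.35483392e-03, -6.19450378e+01, -2.62024355e+01, -8.31698912e-05,
        2.92981764e-03, -4.18700381e-06]), 'tool_pos': array([0.26539679, 0.56562268, 0.23078046]), 'tool_rot': array([ 0.34341112,  1.54359115, -0.34491598]), 'wrist_force': array([ 0.29540941,  0.28612349, -0.19818759]), 'wrist_torque': array([ 0.04568606, -0.04784916, -0.01617046]), 'width': 0.9975244316098861}
```

View pics/side0.png

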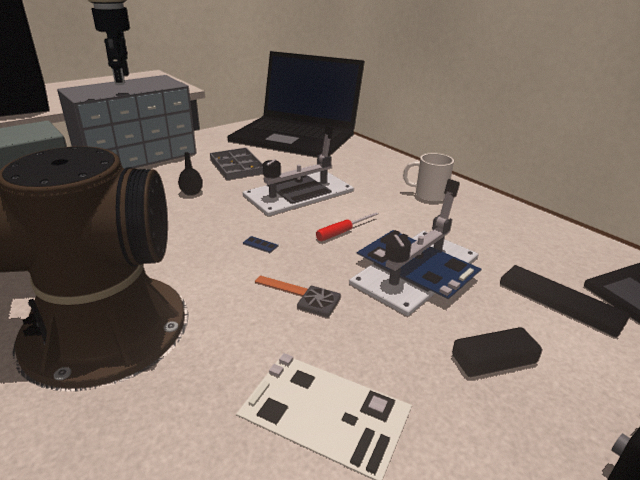

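View pics/top0.png

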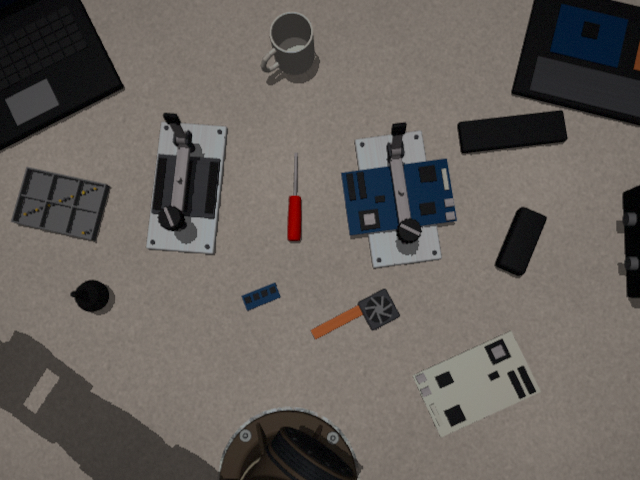

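The side view shows the robot base at left. The holder with the blue board is at about (415,265), with its nut at (398,245). The empty holder is at about (298,185). In the top view there are two holders: empty at (187,188), and one with the dark-blue board at (400,200), with its nut at (408,230) and its paddle at (399,130). The second is the one meant. The white board at (477,383) and the small blue module at (261,296) are look-alikes.

```bash
cat > h.py <<'E'
import numpy as np,cv2
from bench import camera_info
C={n:camera_info(n) for n in("side","top")}
def ray(n,u,v):
    c=C[n];T=np.array(c["T"]);d=np.array([(u-c["cx"])/c["fx"],-(v-c["cy"])/c["fy"],-1.]);return T[:3,3],T[:3,:3]@d
def onz(n,u,v,z):
    o,d=ray(n,u,v);return o+d*(z-o[2])/d[2]
def proj(n,P):
    c=C[n];T=np.array(c["T"]);q=T[:3,:3].T@(np.asarray(P,float)-T[:3,3]);return c["cx"]-c["fx"]*q[0]/q[2],c["cy"]+c["fy"]*q[1]/q[2]
def dpt(n,d,u,v):
    o,r=ray(n,u,v);return o+r*d[int(v),int(u)]
E
python3 - <<'E'
import numpy as np,cv2
from h import *
p=np.load("top0.npz")["p"]; 
cv2.imwrite("pics/topcrop0.png",cv2.resize(p[110:280,330:465,::-1],None,fx=3.5,fy=3.5,interpolation=cv2.INTER_CUBIC))
s=np.load("side0.npz")["p"]
cv2.imwrite("pics/sidecrop0.png",cv2.resize(s[160:320,340:490,::-1],None,fx=3.7,fy=3.7,interpolation=cv2.INTER_CUBIC))
print(C["top"].keys())
E
```

```text
dict_keys(['fx', 'fy', 'cx', 'cy', 'T'])
```

View pics/topcrop0.png

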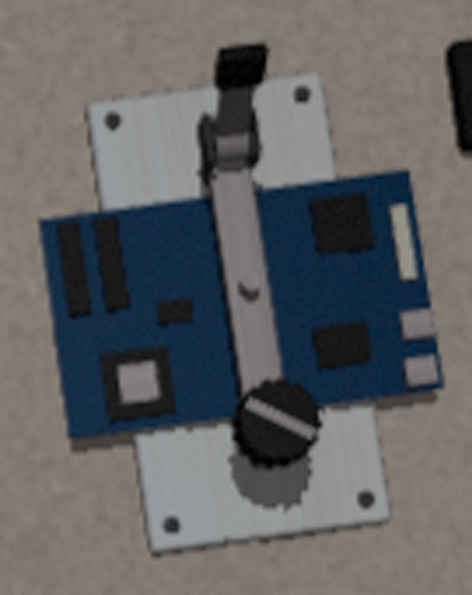

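View pics/sidecrop0.png

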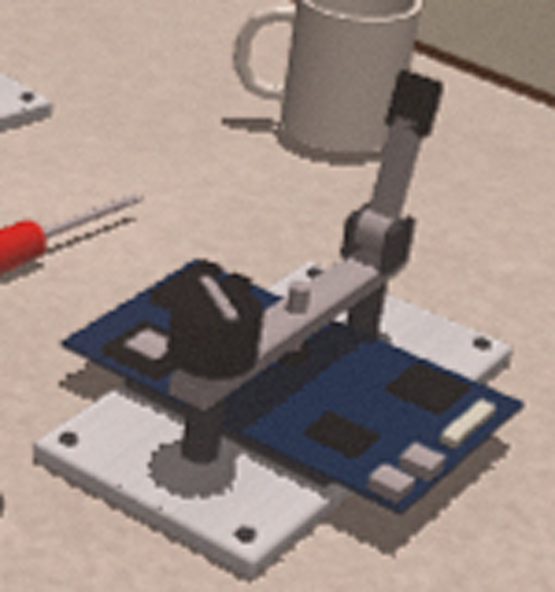

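The crops confirm it: dark-blue board with chips, black nut at about (279,422) in the top crop, its ridge running from (247,400) to (314,437), and the lever upright at (240,65). I'll measure the pose from the plate screws, the nut and the bar.

Run:
```python
from h import *
z=np.load("top0.npz");d=z["d"]; sd=np.load("side0.npz")["d"]
t=lambda x,y:(330+(x+.5)/3.5-.5,110+(y+.5)/3.5-.5)
s=lambda x,y:(340+(x+.5)/3.7-.5,160+(y+.5)/3.7-.5)
# plate corners by mask
p=z["p"].astype(int)
P=[onz("top",*t(*q),.012) for q in[(112,121),(302,94),(366,499),(172,525)]]
c=[onz("top",*t(*q),.012) for q in[(88,104),(320,73),(388,520),(152,551)]]
print("screws",np.round(P,4).tolist());print("corners",np.round(c,4).tolist())
for Q in(P,c):
    Q=np.array(Q);ax=(Q[0]+Q[1]-Q[2]-Q[3])/2; ay=(Q[0]+Q[3]-Q[1]-Q[2])/2
    print("ctr",Q.mean(0),"len",np.linalg.norm(ax),np.linalg.norm(ay),"yaw",np.arctan2(ax[1],ax[0]),np.arctan2(-ay[0],ay[1]))
r=[onz("top",*t(*q),.1) for q in[(247,400),(314,437)]]
r=np.array(r);print("ridge",r.mean(0),np.linalg.norm(r[1]-r[0]),np.arctan2(*(r[0]-r[1])[[1,0]]))
print("nut",onz("top",*t(277,422),.098), dpt("top",d,*t(285,440)))
print("bar",onz("top",*t(261,380),.062),onz("top",*t(234,180),.062))
# lever paddle by 2-view
def tri(a,b):
    o1,d1=ray("top",*a);o2,d2=ray("side",*b);A=np.c_[d1,-d2];k=np.linalg.lstsq(A,o2-o1,rcond=None)[0];x,y=o1+k[0]*d1,o2+k[1]*d2;return (x+y)/2,np.linalg.norm(x-y)
print("ridge tri",tri(t(280,418.5),s(220,297)))
print("paddle top",dpt("top",d,*t(243,58)),dpt("side",sd,*s(412,105)))
# side: screws
print("side screws",[np.round(onz("side",*s(*q),.012),4).tolist() for q in[(68,438),(246,534),(482,342),(315,272)]])
```

```text
screws [[0.6217, -0.1252, 0.012], [0.638, -0.2283, 0.012], [0.4165, -0.2621, 0.012], [0.4008, -0.1595, 0.012]]
corners [[0.6311, -0.112, 0.012], [0.6499, -0.2381, 0.012], [0.4055, -0.2736, 0.012], [0.3868, -0.149, 0.012]]
ctr [ 0.51923967 -0.19378293  0.012     ] len 0.22377170194740353 0.10410174830427002 yaw 0.1525793724449689 0.1541834181954746
ctr [ 0.51830404 -0.19319583  0.012     ] len 0.24704738126583517 0.1267604220753308 yaw 0.14726601161436528 0.14857594400540425
ridge [ 0.44507575 -0.20511571  0.1       ] 0.037219414269032615 1.071780863738746
nut [ 0.44361453 -0.20370017  0.098     ] [ 0.43497561 -0.20781555  0.09650957]
bar [ 0.47080036 -0.20027436  0.062     ] [ 0.57535547 -0.18615904  0.062     ]
ridge tri (array([ 0.4460719 , -0.20586341,  0.10104589]), np.float64(0.003165505443674845))
paddle top [ 0.60739952 -0.17972627  0.15758332] [ 0.60942929 -0.18061643  0.14356529]
side screws [[0.404, -0.1591, 0.012], [0.4194, -0.2624, 0.012], [0.6423, -0.228, 0.012], [0.6263, -0.1252, 0.012]]
```

Run:
```python
from h import *
from bench import arm
from scipy.spatial.transform import Rotation as R
s=arm.read_state();M=R.from_rotvec(s["tool_rot"]).as_matrix();print(np.round(M,3))
y=M[:,1];print("tool y yaw",np.arctan2(y[1],y[0]),"time",s["time"],s["tool_pos"])
```

```text
[[-0.001  0.425  0.905]
 [-0.001  0.905 -0.425]
 [-1.    -0.001 -0.   ]]
tool y yaw 1.1319754761315532 time 0.1 [0.26539679 0.56562268 0.23078046]
```

{"name": "jog_arm", "arguments": {
  "deltas": [20,-30,2,-0.08,41,-59,4,-0.15,62,-89,6,-0.23,82,-118,8,-0.3,103,-148,10,-0.38,123,-177,12,-0.45,144,-207,14,-0.53,164,-236,16,-0.6,185,-266,20,-0.68,195,-303,20,-0.76,205,-341,20,-0.84,215,-378,20,-0.92,225,-416,20,-1.0,235,-453,20,-1.08,245,-491,20,-1.16,250,-528,20,-1.24,255,-566,20,-1.32,240,-605,20,-1.4,225,-640,20,-1.48,210,-680,20,-1.56],
  "jaw": 85
}}

```text
time: 1.77
tool_pos: [0.4747, -0.1147, 0.2504]
tool_rot: [1.519, 0.975, -1.521]
wrist_force: [0.6, -0.8, 0.5]
width: 0.993
```

{"name": "jog_arm", "arguments": {
  "deltas": [-10,-32,0,-0.03,-20,-64,0,-0.05,-29,-90,-20,-0.05,-29,-90,-50,-0.05,-29,-90,-80,-0.05,-29,-90,-110,-0.05,-29,-90,-125,-0.05,-29,-90,-125,-0.05,-29,-90,-125,-0.05]
}}

```text
time: 2.52
tool_pos: [0.4456, -0.2046, 0.1252]
tool_rot: [1.554, 0.945, -1.557]
wrist_force: [-0.7, 0.1, -1.1]
width: 0.993
```

Run:
```python
from h import *
from bench import arm,get_image
s=arm.read_state();print(s["tool_pos"],s["joint_pos"])
p,d=get_image("side");a=p[100:340,280:540,::-1]
cv2.imwrite("pics/side1.png",cv2.resize(a,None,fx=2.4,fy=2.4,interpolation=cv2.INTER_CUBIC))
p,d=get_image("top");cv2.imwrite("pics/top1.png",p[...,::-1])
```

```text
[ 0.44558246 -0.2046441   0.12515714] [-5.65335122e-01  4.53979415e-01  1.99451188e+00 -3.26505146e-05
  6.96628197e-01 -8.35100256e-02]
```

View pics/side1.png

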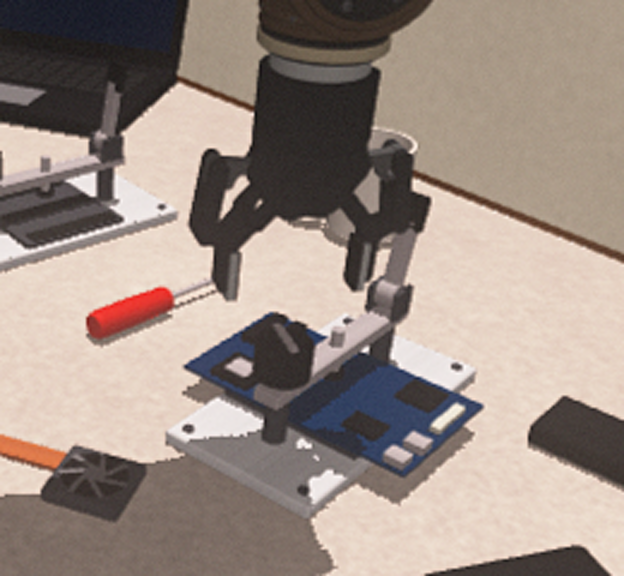

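View pics/top1.png

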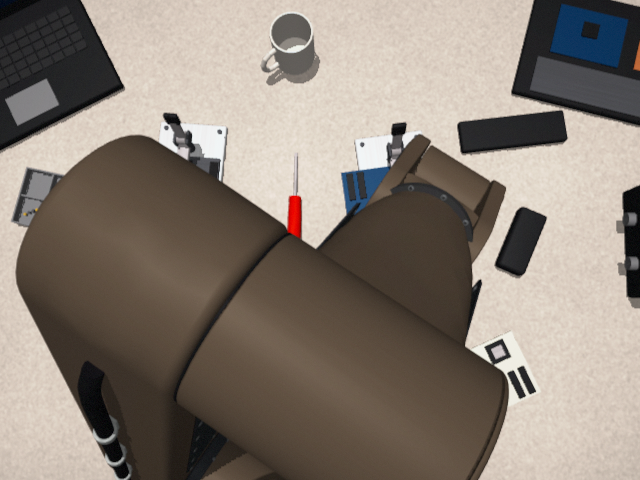

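The side crop shows the open fingers at (228,280) and (362,270) straddling the nut at (285,350), clear of the lever. In the top view the arm hides the nut. Next I lower and grip.

{"name": "jog_arm", "arguments": {
  "deltas": [0,0,-15,0,0,0,-30,0,0,0,-45,0,0,0,-55,0,0,0,-60,0,0,0,-60,0,0,0,-60,0]
}}

```text
time: 3.2
tool_pos: [0.4465, -0.2051, 0.0671]
tool_rot: [1.554, 0.941, -1.554]
wrist_force: [-0.4, 0.1, 0.5]
width: 1.0
```

{"name": "jog_arm", "arguments": {
  "deltas": [0,0,0,0,0,0,0,0,0,0,0,0,0,0,0,0,0,0,0,0,0,0,0,0,0,0,0,0,0,0,0,0,0,0,0,0,0,0,0,0],
  "jaw": 30,
  "newtons": 50
}}

```text
time: 4.03
tool_pos: [0.4461, -0.2048, 0.0677]
tool_rot: [1.554, 0.942, -1.555]
wrist_force: [-4.6, 2.4, 9.6]
width: 0.455
```

Run:
```python
from h import *
from bench import arm,get_image
s=arm.read_state();print(s)
p,d=get_image("side");a=p[100:340,280:540,::-1]
cv2.imwrite("pics/side2.png",cv2.resize(a,None,fx=2.4,fy=2.4,interpolation=cv2.INTER_CUBIC))
```

```text
{'time': 4.0333, 'joint_pos': array([-5.65091968e-01,  5.53637399e-01,  2.03831319e+00, -1.83528563e-04,
        5.49977581e-01, -8.35544730e-02]), 'joint_velocities': array([-3.74899571e-04,  7.27743035e-04, -1.95039726e-04, -5.49355210e-04,
       -1.88879398e-03,  8.50927407e-05]), 'joint_torque': array([ 9.61577310e-02, -4.89890671e+01, -1.46087471e+01,  9.83936666e-02,
       -1.07600771e+00, -4.99561036e-03]), 'tool_pos': array([ 0.44605311, -0.20482529,  0.06766335]), 'tool_rot': array([ 1.55414931,  0.94194039, -1.55457668]), 'wrist_force': array([-4.59740372,  2.38441287,  9.60067841]), 'wrist_torque': array([ 0.341555  ,  0.67946967, -0.05163269]), 'width': 0.45484534537202487}
```

View pics/side2.png

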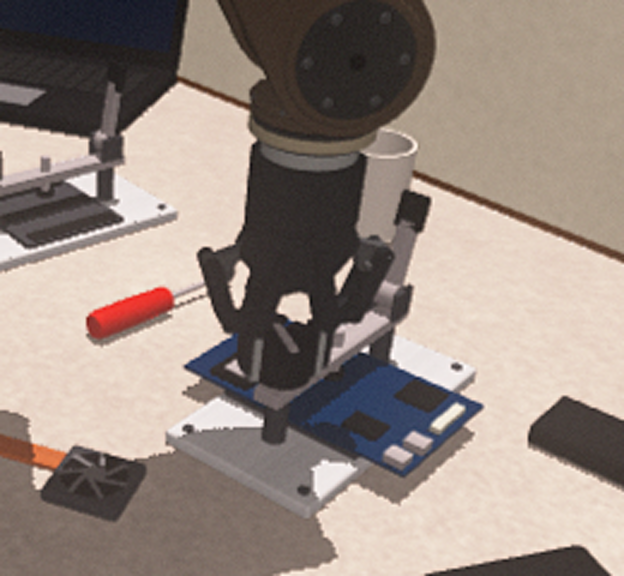

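The opening is 38.9 mm, so the nut is gripped. The side crop shows pads on both sides of the nut at (258,355) and (322,350). I turn most of the way first.

{"name": "jog_arm", "arguments": {
  "deltas": [0,0,0,-0.06,0,0,0,-0.13,0,0,0,-0.2,0,0,0,-0.27,0,0,0,-0.34,0,0,0,-0.41,0,0,0,-0.48,0,0,0,-0.55,0,0,0,-0.62,0,0,0,-0.69,0,0,0,-0.75,0,0,0,-0.8,0,0,0,-0.8,0,0,0,-0.8]
}}

```text
time: 5.25
tool_pos: [0.4463, -0.2052, 0.0678]
tool_rot: [2.066, 0.302, -2.065]
wrist_force: [0.3, -3.2, -2.8]
width: 0.455
```

```bash
cat > st.py <<'E'
from h import *
from bench import arm,get_image
from scipy.spatial.transform import Rotation as R
s=arm.read_state();y=R.from_rotvec(s["tool_rot"]).as_matrix()[:,1]
print("t",s["time"],"pos",np.round(s["tool_pos"],4),"psi",round(np.arctan2(y[1],y[0]),4),"F",np.round(s["wrist_force"],1),"M",np.round(s["wrist_torque"],3),"w",s["width"]*85.4,"q",np.round(s["joint_pos"],2))
E
python3 st.py
```

```text
t 5.25 pos [ 0.4463 -0.2052  0.0678] psi -1.2805 F [ 0.3 -3.2 -2.8] M [-0.703 -0.067 -0.283] w 38.81518290230619 q [-0.57  0.55  2.04  0.    0.55  0.71]
```

Run:
```python
from h import *
from bench import get_image
p,d=get_image("side");np.savez("s3.npz",p=p,d=d);a=p[210:290,360:450,::-1]
cv2.imwrite("pics/side3.png",cv2.resize(a,None,fx=7,fy=7,interpolation=cv2.INTER_CUBIC))
```

```text
(no output)
```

View pics/side3.png

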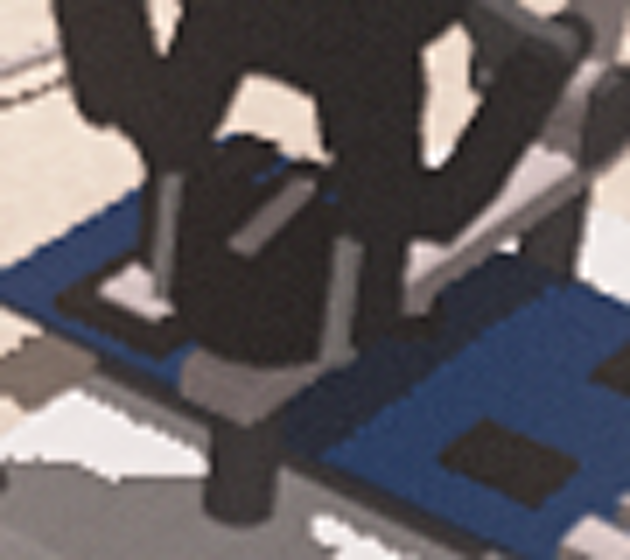

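The ridge is now visible between the fingers, from (240,245) to (308,188) in the crop, and nearly in line with the bar. I'll measure its angle.

Run:
```python
from h import *
s=lambda x,y:(360+(x+.5)/7-.5,210+(y+.5)/7-.5)
a=np.load("s3.npz")["p"][210:290,360:450].astype(int)
big=cv2.resize(a.astype(np.uint8),None,fx=7,fy=7,interpolation=cv2.INTER_CUBIC)
g=cv2.cvtColor(big,cv2.COLOR_RGB2GRAY);m=np.zeros_like(g);m[178:258,220:322]=(g[178:258,220:322]>70)&(cv2.cvtColor(big,cv2.COLOR_RGB2HSV)[178:258,220:322,1]<70)
n,l,st,ce=cv2.connectedComponentsWithStats(m);i=l[218,272];print(st[i],ce[i])
pts=np.argwhere(l==i)[:,::-1]
W=np.array([onz("side",*s(*q),.102)[:2] for q in pts]);W0=W.mean(0);print(W0)
u,sv,v=np.linalg.svd(W-W0,full_matrices=False);v=v[0]*np.sign(v[0,0]);pr=(W-W0)@v;print("ridge yaw",np.arctan2(v[1],v[0]),"len",np.ptp(pr))
```

```text
[ 229  178   87   78 2470] [272.15384615 216.24939271]
[ 0.44427683 -0.20816784]
ridge yaw 0.31851230951078957 len 0.04144561794165681
```

{"name": "jog_arm", "arguments": {
  "deltas": [0,0,0,-0.04,0,0,0,-0.08,0,0,0,-0.12,0,0,0,-0.12,0,0,0,-0.12]
}}

```text
time: 5.72
tool_pos: [0.4463, -0.2052, 0.0678]
tool_rot: [2.132, 0.183, -2.131]
wrist_force: [-0.3, -3.6, -2.4]
width: 0.449
```

```bash
python3 st.py
```

```text
t 5.7167 pos [ 0.4463 -0.2052  0.0678] psi -1.3988 F [-0.3 -3.6 -2.4] M [-0.681  0.038 -0.278] w 38.31602687194422 q [-0.57  0.55  2.04  0.    0.55  0.83]
```

{"name": "jog_arm", "arguments": {
  "deltas": [0,0,0,-0.02,0,0,0,-0.04,0,0,0,-0.04,0,0,0,-0.04]
}}

```text
time: 6.05
tool_pos: [0.4463, -0.2053, 0.0678]
tool_rot: [2.154, 0.142, -2.152]
wrist_force: [-1.0, -2.8, -1.2]
width: 0.453
```

```bash
python3 st.py
```

```text
t 6.05 pos [ 0.4463 -0.2053  0.0678] psi -1.4386 F [-1.  -2.8 -1.2] M [-0.647 -0.033  0.031] w 38.674865788099424 q [-0.57  0.55  2.04  0.    0.55  0.87]
```

```bash
cat > ridge.py <<'E'
from h import *
from bench import get_image
import sys
n=sys.argv[1]
s=lambda x,y:(360+(x+.5)/7-.5,210+(y+.5)/7-.5)
p,d=get_image("side");a=p[210:290,360:450]
big=cv2.resize(a,None,fx=7,fy=7,interpolation=cv2.INTER_CUBIC);cv2.imwrite(f"pics/{n}.png",big[...,::-1])
g=cv2.cvtColor(big,cv2.COLOR_RGB2GRAY);m=np.zeros_like(g);m[170:265,215:328]=(g[170:265,215:328]>70)&(cv2.cvtColor(big,cv2.COLOR_RGB2HSV)[170:265,215:328,1]<70)
k,l,st,ce=cv2.connectedComponentsWithStats(m);i=l[218,272];print(st[i],ce[i])
pts=np.argwhere(l==i)[:,::-1]
W=np.array([onz("side",*s(*q),.102)[:2] for q in pts]);W0=W.mean(0)
u,sv,v=np.linalg.svd(W-W0,full_matrices=False);v=v[0]*np.sign(v[0,0]);pr=(W-W0)@v;print(W0,"ridge yaw",np.arctan2(v[1],v[0]),"len",np.ptp(pr))
E
python3 ridge.py side4
```

```text
[ 222  179  101   73 2733] [272.06000732 216.03841932]
[ 0.44431911 -0.20810251] ridge yaw 0.1930632604679825 len 0.041261208964007694
```

View pics/side4.png

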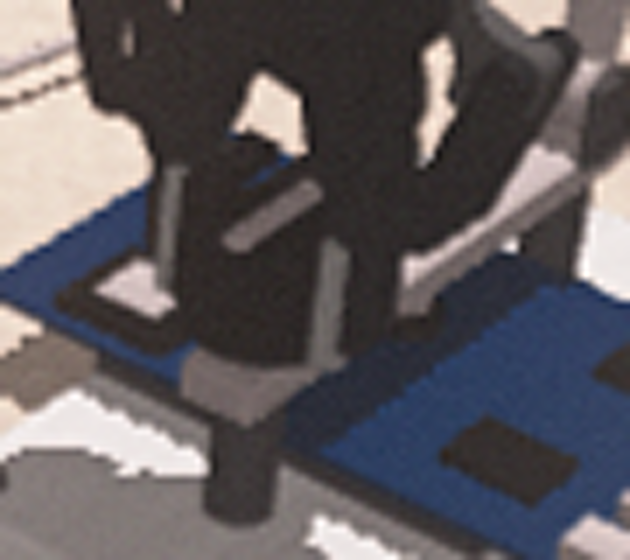

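The ridge now reads 0.19 rad against the bar's 0.15, so I turn on gently until it comes up firm.

{"name": "jog_arm", "arguments": {
  "deltas": [0,0,0,-0.02,0,0,0,-0.04,0,0,0,-0.05,0,0,0,-0.05]
}}

```text
time: 6.43
tool_pos: [0.4463, -0.2053, 0.0678]
tool_rot: [2.181, 0.088, -2.179]
wrist_force: [0.1, -3.9, -2.4]
width: 0.454
```

```bash
python3 st.py; python3 ridge.py side5
```

```text
t 6.4333 pos [ 0.4463 -0.2053  0.0678] psi -1.4896 F [ 0.1 -3.9 -2.4] M [-0.702  0.022  0.144] w 38.78549725774714 q [-0.57  0.55  2.04  0.    0.55  0.92]
[ 221  179   96   73 2664] [270.53603604 216.85773273]
[ 0.44373083 -0.20814977] ridge yaw 0.16490443203235405 len 0.04143614799780124
```

{"name": "jog_arm", "arguments": {
  "deltas": [0,0,0,-0.02,0,0,0,-0.04,0,0,0,-0.05,0,0,0,-0.05]
}}

```text
time: 6.82
tool_pos: [0.4468, -0.2053, 0.0679]
tool_rot: [2.206, 0.035, -2.203]
wrist_force: [4.7, -0.7, -4.1]
width: 0.454
```

```bash
python3 st.py; python3 ridge.py side6
```

```text
t 6.8167 pos [ 0.4468 -0.2053  0.0679] psi -1.5379 F [ 4.7 -0.7 -4.1] M [-0.164 -0.863  1.293] w 38.778849906834374 q [-0.57  0.55  2.04 -0.    0.55  0.97]
[ 220  178   96   74 2680] [269.69179104 217.05746269]
[ 0.44349793 -0.20809094] ridge yaw 0.17163229991349427 len 0.041915701123356006
```

The torque about z jumped to 1.3 N m with the ridge no longer moving, so this is the firm stop. I release and rise.

{"name": "jog_arm", "arguments": {
  "deltas": [0,0,0,0,0,0,0,0,0,0,0,0,0,0,0,0,0,0,0,0,0,0,0,0],
  "jaw": 80
}}

```text
time: 7.37
tool_pos: [0.4466, -0.2053, 0.0679]
tool_rot: [2.206, 0.035, -2.203]
wrist_force: [0.1, -0.2, -0.1]
width: 0.935
```

{"name": "jog_arm", "arguments": {
  "deltas": [0,0,15,0,0,0,40,0,0,0,75,0,0,0,110,0,0,0,140,0,0,25,140,0,0,60,140,0,0,100,140,0,0,140,140,0,0,180,140,0,0,180,140,0]
}}

```text
time: 8.28
tool_pos: [0.4457, -0.0202, 0.208]
tool_rot: [2.204, 0.041, -2.202]
wrist_force: [0.7, -0.4, 0.7]
width: 0.936
```

```bash
python3 st.py
python3 - <<'E'
from h import *
from bench import get_image
p,d=get_image("top");np.savez("top7.npz",p=p,d=d);cv2.imwrite("pics/top7.png",cv2.resize(p[110:280,330:465,::-1],None,fx=3.5,fy=3.5,interpolation=cv2.INTER_CUBIC))
E
```

```text
t 8.2833 pos [ 0.4457 -0.0202  0.208 ] psi -1.5338 F [ 0.7 -0.4  0.7] M [-0.045 -0.036 -0.013] w 79.91457964419615 q [-0.19  0.27  2.01  0.    0.87  1.34]
```

View pics/top7.png

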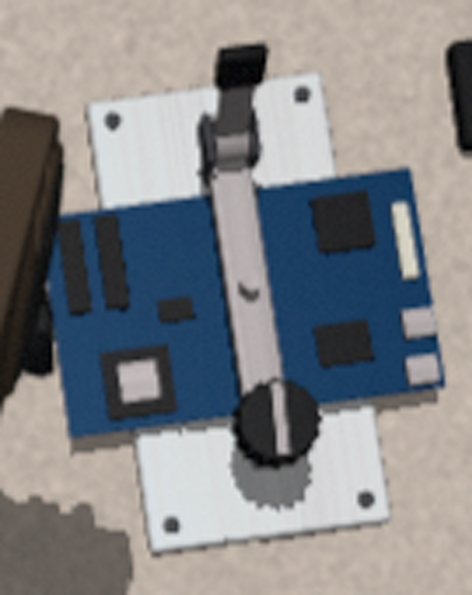

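The top crop shows the ridge from (277,381) to (284,453), in line with the bar to within about 0.04 rad, slightly past, as expected at the firm stop. The lever paddle is still up at (242,65). Next I shut the fingers and go to the nut side of the lever.

{"name": "jog_arm", "arguments": {
  "deltas": [18,-28,0,0.05,36,-56,0,0.11,54,-84,0,0.11,72,-112,0,0.11,90,-140,0,0.11,109,-168,0,0.11,109,-168,0,0.11,109,-168,-20,0.11,109,-168,-40,0.11,109,-168,-60,0.11,109,-168,-65,0.11,109,-168,-65,0.11,109,-168,-65,0.11],
  "jaw": 0
}}

```text
time: 9.42
tool_pos: [0.5553, -0.191, 0.1436]
tool_rot: [2.146, 0.157, -2.143]
wrist_force: [0.4, 0.5, 0.4]
width: -0.0
```

```bash
python3 st.py
python3 - <<'E'
from h import *
from bench import get_image
p,d=get_image("side");cv2.imwrite("pics/side8.png",cv2.resize(p[100:300,340:540,::-1],None,fx=3,fy=3,interpolation=cv2.INTER_CUBIC))
E
```

```text
t 9.4167 pos [ 0.5553 -0.191   0.1436] psi -1.4238 F [0.4 0.5 0.4] M [ 0.006  0.001 -0.008] w -0.022849390676697817 q [-0.44  0.54  1.75  0.    0.86  0.98]
```

View pics/side8.png

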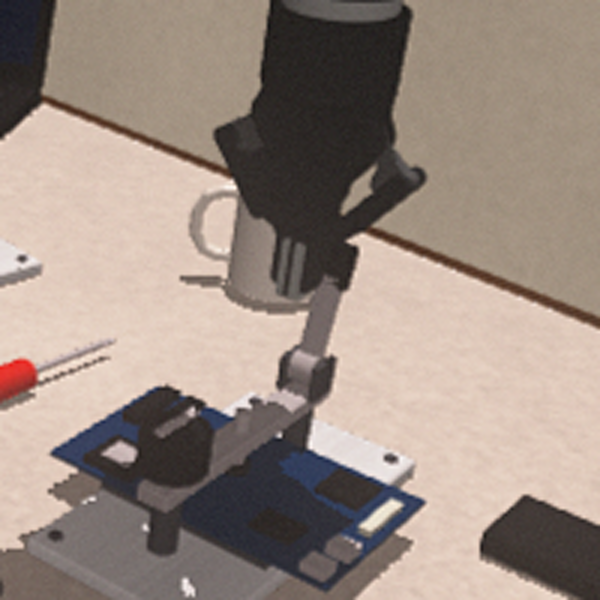

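The shut fingers are at (290,270) in the crop, on the nut side of the paddle at (340,265), and touch nothing. I start the arc.

{"name": "jog_arm", "arguments": {
  "deltas": [12,4,0,0,24,6,0,0,34,8,0,0,40,9,0,0,46,10,-2,0,51,10,-3,0,57,11,-6,0,63,12,-9,0,68,13,-13,0,73,14,-17,0,73,14,-17,0]
}}

```text
time: 10.38
tool_pos: [0.6294, -0.177, 0.1272]
tool_rot: [2.148, 0.157, -2.141]
wrist_force: [0.2, 0.7, 0.3]
width: 0.006
```

```bash
python3 st.py
python3 - <<'E'
from h import *
from bench import get_image
p,d=get_image("side");cv2.imwrite("pics/side9.png",cv2.resize(p[100:300,340:540,::-1],None,fx=3,fy=3,interpolation=cv2.INTER_CUBIC))
E
```

```text
t 10.3833 pos [ 0.6294 -0.177   0.1272] psi -1.4233 F [0.2 0.7 0.3] M [-0.024  0.023  0.   ] w 0.47229821634657804 q [-0.38  0.64  1.59 -0.    0.91  1.05]
```

View pics/side9.png

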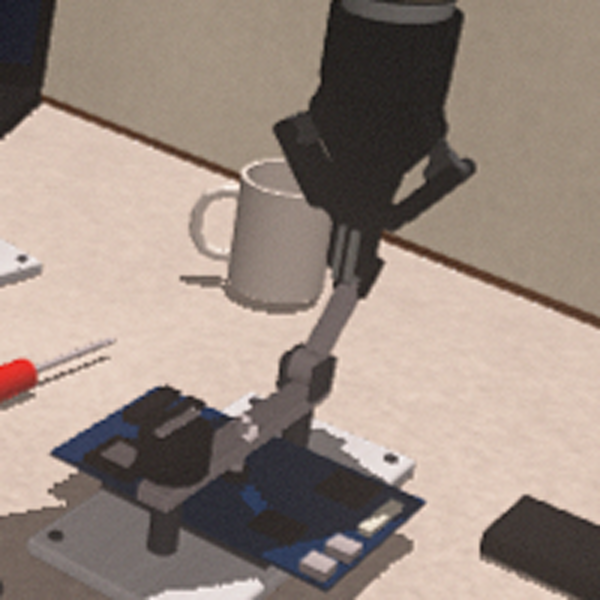

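The lever has swung to about 0.75 rad, with the fingertips on the paddle at (355,265). I continue the arc downwards.

{"name": "jog_arm", "arguments": {
  "deltas": [4,0,-5,0,8,1,-10,0,12,1,-16,0,15,2,-22,0,18,2,-28,0,20,3,-35,0,20,3,-35,0]
}}

```text
time: 11.02
tool_pos: [0.6501, -0.1741, 0.0924]
tool_rot: [2.15, 0.156, -2.138]
wrist_force: [0.8, -0.3, 2.3]
width: 0.0
```

```bash
python3 st.py
```

```text
t 11.0167 pos [ 0.6501 -0.1741  0.0924] psi -1.4233 F [ 0.8 -0.3  2.3] M [-0.009 -0.143  0.028] w 0.016766559535246205 q [-0.36  0.7   1.56  0.    0.87  1.06]
```

{"name": "jog_arm", "arguments": {
  "deltas": [1,0,-3,0,1,0,-7,0,1,0,-9,0,1,0,-9,0]
}}

```text
time: 11.35
tool_pos: [0.6518, -0.174, 0.085]
tool_rot: [2.152, 0.155, -2.135]
wrist_force: [-1.0, 1.9, 10.9]
width: 0.001
```

```bash
python3 st.py;  python3 - <<'E'
from h import *
from bench import get_image
p,d=get_image("side");cv2.imwrite("pics/side10.png",cv2.resize(p[100:300,340:540,::-1],None,fx=3,fy=3,interpolation=cv2.INTER_CUBIC))
E
```

```text
t 11.35 pos [ 0.6518 -0.174   0.085 ] psi -1.4233 F [-1.   1.9 10.9] M [0.386 0.083 0.033] w 0.07471377107216842 q [-0.36  0.71  1.56  0.    0.86  1.06]
```

View pics/side10.png

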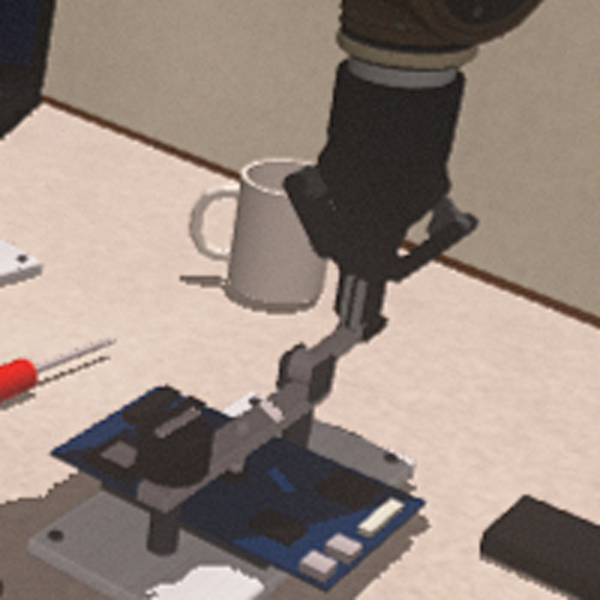

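The lever is nearly level at 11 N, with the paddle at (360,320). I press on until it reaches the stop.

{"name": "jog_arm", "arguments": {
  "deltas": [0,0,-2,0,0,0,-4,0,0,0,-4,0,0,0,-4,0]
}}

```text
time: 11.73
tool_pos: [0.652, -0.1741, 0.0846]
tool_rot: [2.153, 0.154, -2.132]
wrist_force: [-11.9, 3.8, 30.8]
width: -0.002
```

```bash
python3 st.py
```

```text
t 11.7333 pos [ 0.652  -0.1741  0.0846] psi -1.4232 F [-11.9   3.8  30.8] M [0.635 1.855 0.02 ] w -0.16482220103565037 q [-0.36  0.72  1.56  0.    0.85  1.06]
```

{"name": "jog_arm", "arguments": {
  "deltas": [0,0,-2,0,0,0,-4,0,0,0,-4,0,0,0,-4,0]
}}

```text
time: 12.07
tool_pos: [0.6521, -0.1741, 0.0845]
tool_rot: [2.155, 0.153, -2.13]
wrist_force: [-14.1, 3.5, 33.0]
width: -0.002
```

```bash
python3 st.py
```

```text
t 12.0667 pos [ 0.6521 -0.1741  0.0845] psi -1.4231 F [-14.1   3.5  33. ] M [0.738 2.112 0.087] w -0.1964941528763361 q [-0.36  0.71  1.56  0.    0.85  1.06]
```

Firm at 33 N with no further travel, so this is the stop. I lift straight up, move clear of the view and check.

{"name": "jog_arm", "arguments": {
  "deltas": [0,0,10,0,0,0,30,0,0,0,60,0,0,0,100,0,0,0,140,0,0,0,170,0,-20,30,170,0,-40,65,170,0,-60,100,170,0,-80,135,170,0,-100,170,170,0,-110,200,170,0,-110,200,170,0]
}}

```text
time: 13.15
tool_pos: [0.54, 0.03, 0.2552]
tool_rot: [2.154, 0.158, -2.129]
wrist_force: [0.5, 0.6, 0.7]
width: -0.002
```

```bash
python3 st.py;  python3 - <<'E'
from h import *
from bench import get_image
p,d=get_image("side");cv2.imwrite("pics/side11.png",cv2.resize(p[150:320,340:490,::-1],None,fx=3.5,fy=3.5,interpolation=cv2.INTER_CUBIC))
p,d=get_image("top");np.savez("top11.npz",p=p,d=d);cv2.imwrite("pics/top11.png",p[...,::-1]);cv2.imwrite("pics/top11c.png",cv2.resize(p[90:280,330:465,::-1],None,fx=3,fy=3,interpolation=cv2.INTER_CUBIC))
E
```

```text
t 13.15 pos [0.54   0.03   0.2552] psi -1.4199 F [0.5 0.6 0.7] M [-0.006 -0.042 -0.027] w -0.20089654531635856 q [-0.07  0.34  1.74 -0.    1.05  1.36]
```

View pics/side11.png

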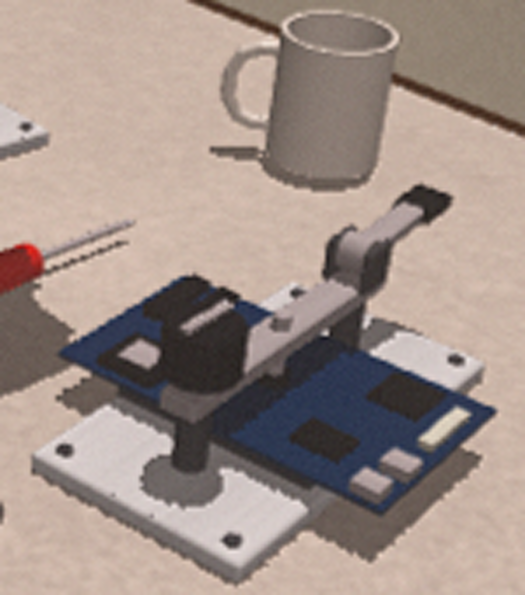

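View pics/top11.png

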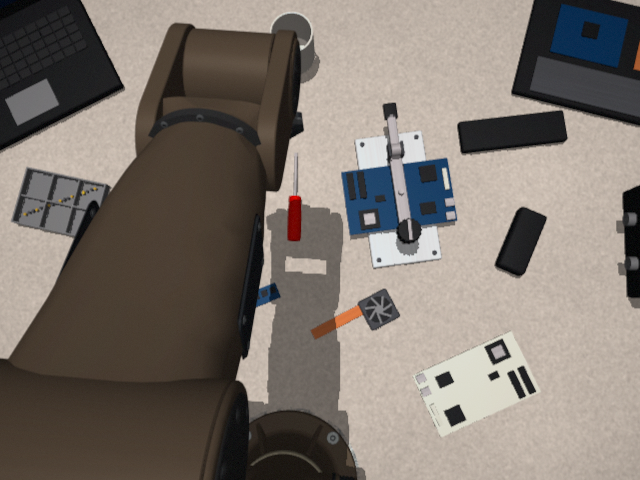

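View pics/top11c.png

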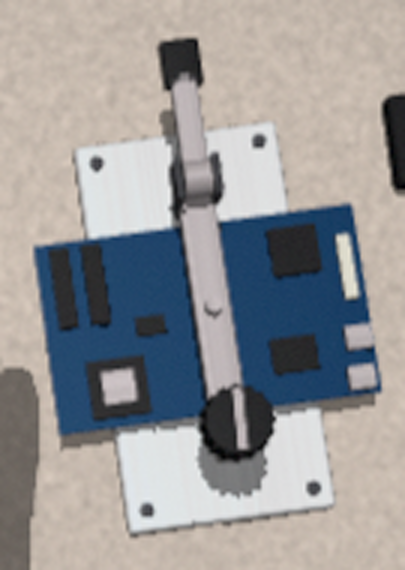

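Run:
```python
from h import *
d=np.load("top11.npz")["d"]
t=lambda x,y:(330+(x+.5)/3-.5,90+(y+.5)/3-.5)
for q in[(180,52),(180,65),(188,100),(190,130)]:print(q,np.round(dpt("top",d,*t(*q)),4))
r=np.array([onz("top",*t(*q),.102) for q in[(236,389),(244,449)]]);b=np.array([onz("top",*t(*q),.062) for q in[(199,215),(222,385)]])
f=lambda w:np.arctan2(*(w[0]-w[1])[[1,0]])
print("ridge",f(r),"bar",f(b))
```

```text
(180, 52) [ 0.6688 -0.1713  0.0828]
(180, 65) [ 0.6591 -0.1709  0.0872]
(188, 100) [ 0.6392 -0.1762  0.0827]
(190, 130) [ 0.6212 -0.1776  0.0815]
ridge 0.13174287840856275 bar 0.13458626480849858
```

```bash
python3 -c "
from bench import arm
print(arm.close_job())"
```

```text
the job is handed in; nothing more can be done
None
```

I set the nut, then pushed the lever fully down on the holder with the mainboard. The job was handed in at about 13 s of robot time. No verdict is reported at hand-in.

- **Nut:** I turned it clockwise until it came up firm; the moment about z jumped to 1.3 N m. In the last top view the ridge reads 0.132 rad and the bar 0.135 rad, so they are in line.
- **Lever:** I pushed it away from the nut with the shut fingers until it stopped moving at 33 N. After I let go it stayed nearly level. Depth readings on it are 82–87 mm above the bench, where about 86 mm is expected at the stop.
- **Rest of the scene:** At hand-in the robot was clear and touching nothing, with wrist force near zero. I did not touch the empty holder, though the arm hid it in the last top view. The mainboard is in place.
- **Readings that disagreed:**
  - While I held the nut, the side view put the ridge 0.02 rad short of the bar. The top view right after release put it about 0.04 rad past, which fits the stop.
  - The tool turned 1.06 rad in all, against about 0.97 rad expected to the stop. The extra is probably slip or wind-up in the grip at the stop.

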